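# Feel for a crossed thread on a tea canister cap

### The job

One of the gold tea canisters on the shop counter has a black screw cap with a raised wooden grip bar across its top, and I think the cap has been set on with crossed threads. Take the bar and start turning the cap gently clockwise (seen from above); as soon as it clearly resists, stop and do not force it. Then turn it back to how it stood at first, loose again, and let go.

Things in the scene. Friction and masses are not known exactly. Their poses are not given: they have to be found in the camera images.
- bar_mid (a point): Middle of the grip bar on the screw cap, on the cap's vertical turning axis, 22 mm above the cap's flat top, 12 mm below the bar's top, 174 mm above the counter. The pale wooden bar is 60 mm long (x axis), 14 mm thick (y axis), 34 mm high above the cap; z up; it turns with the cap. Grip it across its thickness from above.
- cap_top (a point): Centre of the flat top of the round black screw cap (76 mm across), at the foot of the bar, on the turning axis; axes as bar_mid. The cap cannot lift off; its gold canister (100 mm across) is fixed. Clockwise it first runs freely (0.02 N m) for an unknown 0.2 to 1.1 rad, then the thread sticks and it gives only like a spring, 0.8 N m per rad. Anticlockwise of its start: 0.6 rad free.
- bar_end (a point): Centre of one end face of the bar, 30 mm from bar_mid along x, same height: shows how far the cap was turned. Beside the canister, 150 mm or more between axes, stand fixed a taller gold canister with a wooden ball knob (185 mm high in all) and a squat one with a flat black lid (110 mm); these have no bar.
- cap (a joint): Strain of the crossed thread: how far (rad) the cap is twisted against its stuck thread; 0 while it turns freely (up to 0.05 from friction), positive when forced clockwise, 0.8 N m per rad. 0.12 (0.1 N m) is clear resistance, 0.18 to 0.3 (0.15 to 0.25 N m) a good moment to stop; above 0.45 (0.36 N m) the thread is damaged.
Mind the look-alikes: they are no part of the job. Leave any green look-alike of the part that bears bar_mid alone.

How it is judged:
On the way:
1. the cap has been turned clockwise until the crossed thread clearly resists (strain above 0.12 rad) (value of joint cap above 0.12 rad), for 0.1 s.
At the end, for the whole second after the job is handed in: The cap is turned back to how it stood at the start (the end of its bar within 10 mm of where it was, about 19 degrees) and is unstrained (within 0.1 rad) (distance of bar_end from where it was at the start of the episode below 0.01 m and value of joint cap between -0.1 and 0.1 rad); the robot touches nothing.
It fails at once if the crossed thread is forced (strain above 0.45 rad, 0.36 N m) (value of joint cap above 0.45 rad).
It also fails if it takes over 50 s, if anything falls off the work surface, if the arm or the gripper's body presses on something with over 40 N, if the wrist force passes 120 N, or if a joint passes its speed limit or range.

### The arm

A 6-joint arm with a two-finger parallel gripper is mounted at the origin on the work surface. World frame = base frame: x ahead of the robot, y to its left, z up, the work surface at z = 0. Lengths are in m, angles in rad, forces in N, time in s.
With the tool pointing down it reaches from about 0.35 to 0.975 m from the base axis. Payload 17.4 kg.
Tool frame: the origin (TCP) lies on the centre line of the jaws, within the pads' length; the fingertips stand 11 mm ahead of it and the grasp point (between the pads) lies 8 mm behind it; z points along the fingers, y is the line along which they close (so a half turn about z gives the same grasp; the last joint's range is limited). The gripper opens to 85 mm and grips with 20 to 120 N. Pads are 22 mm wide; open, the fingers measure 114 mm over their backs; the gripper's body (76 mm by 85 mm) begins 54 mm behind the grasp point. The pads swing forward as they close: fully open they stand 13 mm farther back than shut.
Start: joints at [1.184, 0.116, 1.442, -0, 1.584, -0.038], TCP at [0.231, 0.634, 0.242] pointing down, gripper open.
Joint ranges: [-2.83, 2.83], [-0.83, 2.19], [0.07, 2.5], [-1.14, 4.28], [0.01, 3], [-2.97, 2.97]. Speed limits (rad/s): [1.89, 1.89, 2.22, 3.14, 3.14, 3.14].

### API

Orientations are given as a 3x3 rotation matrix whose columns are the frame's x, y, z axes.
In Python, from rig import manip gives the robot as it stands.
- The arm moves only by the tool servo_tool, never from a script. Its argument "rows" is one flat list of numbers, 7 for each row, row after row: the finger opening in cm, from 0 to 8.54, then the shift along the world's x, y, z in cm, then the turn, a rotation vector about the world's x, y, z in degrees. In form: [grip, x, y, z, wx, wy, wz, grip, x, y, z, wx, wy, wz, ...]. A call has 1 to 12 rows; each row shifts and turns the commanded pose from where the row before left it; what a row does not reach is not made up. A row lasts 1/8 s, in which the tool goes at most 62.5 mm and 10.7 degrees, less where a joint would pass 70% of its speed; a pose out of reach is approached as far as the arm can. A call is refused whole if a number of a shift passes 6.25 or a number of a turn 10.7, either way. A call with a gripper value outside its range is refused whole. The fingers move at their own pace and stop on an object; "force" is the grip in N (left out, the last holds). Time passes only in rows, so rows that do not move let the fingers close. It gives the time, the measured TCP pose, the force, the opening and the grip force at its end, in the units of the state.
- manip.get_obs(): the state, without advancing time (a new reading comes with each control period).
- manip.snapshot(name): name is "scene" or "side" or "wrist"; returns a dict with "img" (384x512x3 uint8, red, green, blue), "depth" (384x512 float32, m along the optical axis (not along the pixel's ray), 0 where there is no reading), "fx", "fy", "cx", "cy" (pixels), "k1" (the pictures are not rectified: a ray, as slopes to the right and down, at radius r is drawn at 1 + k1 r^2 times it, then the intrinsics apply), "rvec" (rotation vector, rad) and "tvec" (3), from world to camera coordinates, as OpenCV has them. Camera axes: x right, y down, z forward; pixel columns grow to the right and rows downward; lengths in m; the calibration is good to about 2 mm. A picture is of the moment at which its call begins.
- manip.finish_job(): hands the job in; it is judged then, once.
The state is a dict: "time": time; "qpos": joint angles; "joint_velocities": joint speeds; "effort": joint torques, N m; "eef_pos": TCP position; "orientation": TCP orientation; "force": force on the tool from outside, world axes, zero at the start; "wrist_torque": the same for the moment, N m; "grip_width": finger opening in m; "gripper_force": force on a finger pad.
Only numpy, scipy, OpenCV 4.12 (cv2) and the standard library are available. Lean on these libraries where they do the work, as an engineer would, in place of code of your own. Each camera call takes 0.05 s, during which the arm holds its last target. There are 200 camera calls.

## Working session

There is one attempt and no reset: what is moved stays moved. The work goes in short steps, Python scripts to look and compute and a tool call to move; the robot and the scene stay as the last step left them, time stands still between calls to the robot, and variables do not carry over. Pictures are saved under pics/ and viewed, at most 10 in all, crops included, and the job is handed in when it is done.

Besides the shell and the picture viewer there is one more tool, called after "Emit:" as name(argument=value, ...) on one line, values as JSON. servo_tool: Moves the arm, as the interface text tells. Its arguments: {"type":"object","properties":{"rows":{"type":"array"},"force":{"type":"number"}},"required":["rows"]}

```bash
mkdir -p pics; cat > h.py <<'E'
import numpy as np, cv2
from rig import manip
def snap(n,f=None):
    s=manip.snapshot(n); np.savez('pics/'+(f or n)+'.npz',**s)
    if f: cv2.imwrite(f'pics/{f}.png',s['img'][:,:,::-1])
    return s
def cloud(s):
    h,w=s['depth'].shape
    u,v=np.meshgrid(np.arange(w),np.arange(h))
    K=np.array([[s['fx'],0,s['cx']],[0,s['fy'],s['cy']],[0,0,1]],float)
    p=cv2.undistortPoints(np.stack([u,v],-1).reshape(-1,1,2).astype(float),K,np.array([float(s['k1']),0,0,0])).reshape(h,w,2)
    d=s['depth'][...,None]
    c=np.concatenate([p*d,d],-1)
    R=cv2.Rodrigues(np.array(s['rvec'],float))[0]
    return (c-np.array(s['tvec']).reshape(3))@R
E
python3 - <<'E'
from h import *
a=snap('scene','scene1');b=snap('side','side1');c=snap('wrist','wrist1')
cv2.imwrite('pics/all1.png',cv2.resize(np.vstack([np.hstack([a['img'],b['img']]),np.hstack([c['img'],c['img']*0])])[:,:,::-1],(800,600)))
o=manip.get_obs();print({k:np.round(v,3) for k,v in o.items()})
E
```

```text
{'time': np.float64(0.15), 'qpos': array([ 1.184,  0.116,  1.442, -0.   ,  1.584, -0.038]), 'joint_velocities': array([-0.   , -0.001, -0.002,  0.001,  0.   , -0.001]), 'effort': array([ 1.0000e-03, -7.3251e+01, -6.3285e+01, -0.0000e+00,  5.0000e-03,
        0.0000e+00]), 'eef_pos': array([0.231, 0.634, 0.242]), 'orientation': array([[-0.94 ,  0.342, -0.   ],
       [ 0.342,  0.94 , -0.001],
       [ 0.   , -0.001, -1.   ]]), 'force': array([ 0.898,  0.487, -0.706]), 'wrist_torque': array([ 0.035, -0.046, -0.02 ]), 'gripper_force': np.float64(0.0), 'grip_width': np.float64(0.086)}
```

View pics/all1.png

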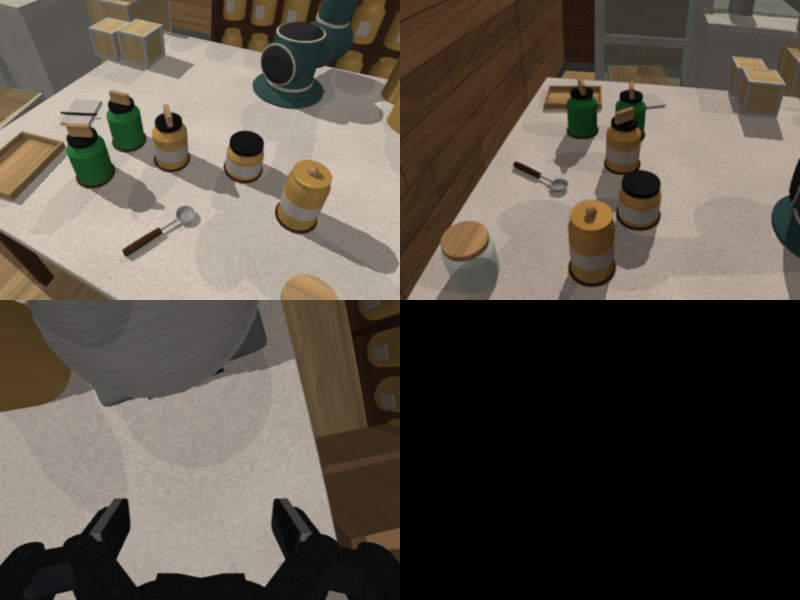

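The overview shows the gold canister with the bar at about (218,166) in the scene picture and (285,180) in the side picture. The green ones with bars are look-alikes.

```bash
python3 - <<'E'
from h import *
for f,(u0,u1,v0,v1) in dict(scene1=(185,250,125,220),side1=(255,315,130,225)).items():
    s=dict(np.load(f'pics/{f}.npz'));P=cloud(s)[v0:v1,u0:u1].reshape(-1,3); I=s['img'][v0:v1,u0:u1].reshape(-1,3).astype(int)
    ok=s['depth'][v0:v1,u0:u1].ravel()>0
    z=P[:,2]
    for lo,hi in [(.14,.158),(.16,.2),(.181,.2)]:
        m=ok&(z>lo)&(z<hi);Q=P[m]
        if len(Q)<4: print(f,lo,len(Q));continue
        med=np.median(Q,0);k=np.linalg.norm(Q[:,:2]-med[:2],axis=1)<.06;Q=Q[k]
        w,V=np.linalg.eigh(np.cov(Q[:,:2].T))
        t=(Q[:,:2]-Q[:,:2].mean(0))@V
        print(f,lo,len(Q),Q.mean(0).round(4),'mid',((Q.min(0)+Q.max(0))/2).round(4),'ext',np.ptp(t,axis=0).round(3),'ang',np.degrees(np.arctan2(V[1,1],V[0,1])).round(1), 'zmax',Q[:,2].max().round(3))
    cr=s['img'][v0:v1,u0:u1,::-1]; cv2.imwrite(f'pics/c_{f}.png',cv2.resize(cr,(390,590),interpolation=cv2.INTER_CUBIC))
cv2.imwrite('pics/crop1.png',np.hstack([cv2.imread('pics/c_scene1.png'),cv2.imread('pics/c_side1.png')]))
E
```

```text
scene1 0.14 617 [ 0.5568 -0.2018  0.1495] mid [ 0.549  -0.2066  0.149 ] ext [0.075 0.076] ang 113.7 zmax 0.158
scene1 0.16 210 [ 0.5555 -0.2017  0.1788] mid [ 0.5502 -0.2067  0.173 ] ext [0.017 0.062] ang 47.0 zmax 0.186
scene1 0.181 130 [ 0.5505 -0.2054  0.1838] mid [ 0.5502 -0.2068  0.1835] ext [0.016 0.061] ang 45.9 zmax 0.186
side1 0.14 452 [ 0.5445 -0.1873  0.1514] mid [ 0.5479 -0.1987  0.1491] ext [0.071 0.074] ang -165.7 zmax 0.158
side1 0.16 344 [ 0.5478 -0.1995  0.1768] mid [ 0.5476 -0.2024  0.1751] ext [0.02  0.062] ang -138.9 zmax 0.19
side1 0.181 140 [ 0.548  -0.2014  0.186 ] mid [ 0.5479 -0.2027  0.1856] ext [0.018 0.059] ang -138.0 zmax 0.19
```

View pics/crop1.png

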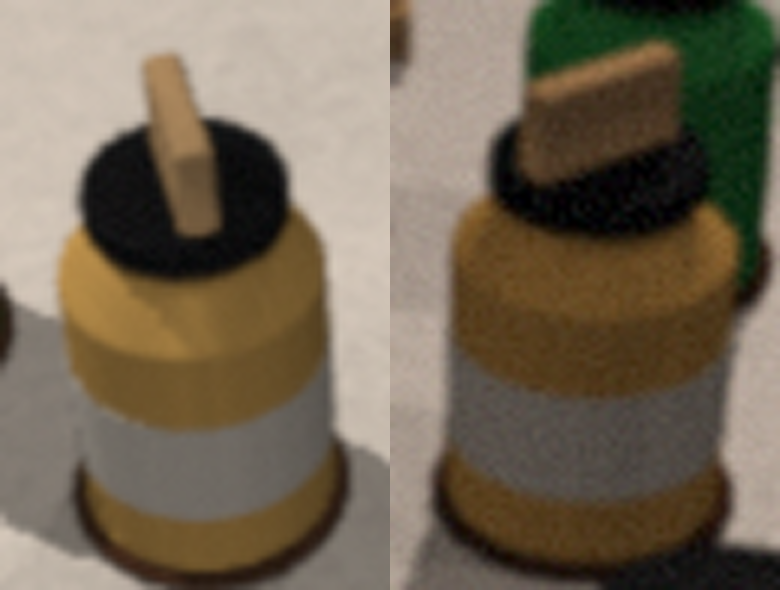

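Bar middle is about (0.549, -0.2045), with the bar at about 44°. The top height of 0.186 agrees with the data given. I go above it, with tool y at -46° (turn -116°).

Emit:
servo_tool(rows=[8.5,1,-2,3,0,0,-5,8.5,2,-5.2,3,0,0,-7.4,8.5,2,-5.2,0,0,0,-7.4,8.5,2,-5.2,0,0,0,-7.4,8.5,2,-5.2,0,0,0,-7.4,8.5,2,-5.2,0,0,0,-7.4,8.5,2,-5.2,0,0,0,-7.4,8.5,2,-5.2,0,0,0,-7.4,8.5,2,-5.2,0,0,0,-7.4,8.5,2,-5.2,0,0,0,-7.4,8.5,2,-5.2,0,0,0,-7.4,8.5,2,-5.2,0,0,0,-7.4])

```text
time: 1.65
eef_pos: [0.4607, 0.0411, 0.302]
orientation: [[0.286, 0.958, 0.0], [0.958, -0.286, 0.0], [0.0, 0.0, -1.0]]
force: [1.3, -0.2, -0.2]
grip_width: 0.0852
gripper_force: 0.0
```

Emit:
servo_tool(rows=[8.5,1.8,-5,0,0,0,-6,8.5,1.8,-5,0,0,0,-6,8.5,1.8,-5,0,0,0,-6,8.5,1.8,-5,0,0,0,-6,8.5,1.1,-3,0,0,0,-4,8.5,0.5,-1.5,0,0,0,-1.4,8.5,0,0,0,0,0,0])

```text
time: 2.52
eef_pos: [0.5484, -0.2022, 0.3015]
orientation: [[0.717, 0.697, -0.001], [0.697, -0.717, 0.0], [-0.0, -0.001, -1.0]]
force: [-0.3, -0.6, 0.9]
grip_width: 0.085
gripper_force: 0.0
```

```bash
python3 - <<'E'
from h import *
s=snap('wrist','w2');P=cloud(s);o=manip.get_obs()
print(o['time'],o['eef_pos'],o['qpos'].round(3),o['force'],o['wrist_torque'],np.degrees(np.arctan2(o['orientation'][1,1],o['orientation'][0,1])))
m=(s['depth']>0)&(P[...,2]>.178)&(P[...,2]<.195)&(np.hypot(P[...,0]-.549,P[...,1]+.2045)<.06)
Q=P[m];w,V=np.linalg.eigh(np.cov(Q[:,:2].T));t=(Q[:,:2]-Q[:,:2].mean(0))@V
print(len(Q),Q.mean(0),((Q.min(0)+Q.max(0))/2),np.ptp(t,axis=0),np.degrees(np.arctan2(V[1,1],V[0,1])))
r=cv2.minAreaRect(Q[:,:2].astype(np.float32)*1000);print(r)
E
```

```text
2.575 [ 0.54834077 -0.20145762  0.30185208] [-0.396 -0.091  1.555  0.     1.678  0.402] [-0.02389633  0.13723889 -0.66977101] [ 0.02476522 -0.00642143 -0.03509634] -45.71805801797671
1157 [ 0.54884737 -0.20473333  0.18636059] [ 0.54787186 -0.20582835  0.18355087] [0.01405317 0.05896567] -136.80756656511642
((547.8882446289062, -205.6248016357422), (58.99825668334961, 13.94379711151123), 43.45889663696289)
```

View pics/w2.png

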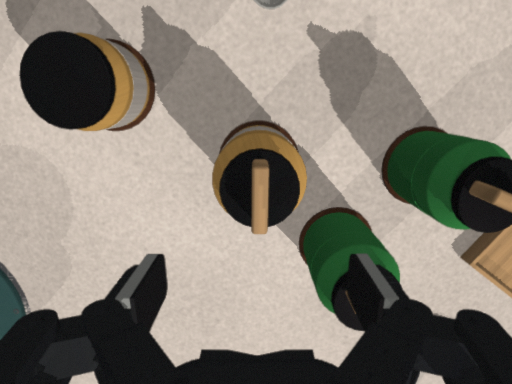

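The wrist picture shows the bar at (260,195), and the fingers line up with it. The bar is at (0.548, -0.205) and 43.4°. I descend and look again before closing.

Emit:
servo_tool(rows=[5,0,-0.2,-2,0,0,-1,5,0,0,-3,0,0,0,5,0,0,-3,0,0,0,5,0,0,-2,0,0,0,5,0,0,-1.6,0,0,0,5,0,0,-1,0,0,0,5,0,0,-0.6,0,0,0,5,0,0,0,0,0,0], force=30)

```text
time: 3.58
eef_pos: [0.5485, -0.2041, 0.17]
orientation: [[0.729, 0.685, 0.0], [0.685, -0.729, -0.0], [0.0, 0.0, -1.0]]
force: [0.7, 0.6, -0.6]
grip_width: 0.0502
gripper_force: 0.0
```

```bash
python3 - <<'E'
from h import *
s=snap('wrist','w3');b=snap('side','s3')
o=manip.get_obs()
print(o['time'],o['eef_pos'],o['force'],o['wrist_torque'],o['effort'].round(3),np.degrees(np.arctan2(o['orientation'][1,1],o['orientation'][0,1])))
cv2.imwrite('pics/v3.png',np.hstack([cv2.resize(s['img'][100:384,60:460],(400,284)),cv2.resize(b['img'][90:232,185:385],(400,284),interpolation=cv2.INTER_CUBIC)])[:,:,::-1])
E
```

```text
3.675 [ 0.54866629 -0.20410904  0.17055806] [ 0.0044479  -0.48571536  1.18720598] [ 0.01374337 -0.01483453  0.00213026] [ 1.7000e-02 -5.6971e+01 -6.1307e+01  1.0000e-03 -1.8000e-02  1.0000e-03] -46.78714417921736
```

View pics/v3.png

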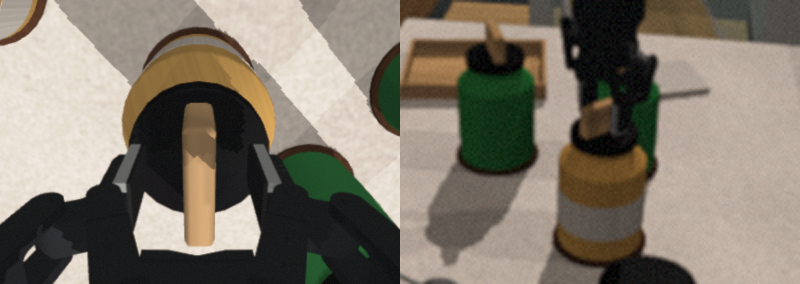

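The bar stands centred between the pads, so I close.

Emit:
servo_tool(rows=[1,0,0,0,0,0,0,1,0,0,0,0,0,0,1,0,0,0,0,0,0,1,0,0,0,0,0,0], force=30)

```text
time: 4.18
eef_pos: [0.5489, -0.2045, 0.1704]
orientation: [[0.729, 0.685, 0.002], [0.685, -0.729, -0.001], [0.0, 0.002, -1.0]]
force: [2.8, -3.2, 1.2]
grip_width: 0.0134
gripper_force: 32.3
```

```bash
cat > o.py <<'E'
from h import *
import sys
o=manip.get_obs();print(round(float(o['time']),3),o['eef_pos'].round(4),'F',o['force'].round(1),'T',o['wrist_torque'].round(3),'e6',o['effort'].round(3)[5],'q6',o['qpos'][5].round(4),'yaw',np.degrees(np.arctan2(o['orientation'][1,1],o['orientation'][0,1])).round(2),'w',o['grip_width'],o['gripper_force'])
E
python3 o.py;python3 o.py
```

```text
4.175 [ 0.5489 -0.2045  0.1704] F [ 2.8 -3.2  1.2] T [-0.635 -0.543  0.002] e6 0.016 q6 0.4168 yaw -46.79 w 0.013394513785896798 32.269841730594635
4.175 [ 0.5489 -0.2045  0.1704] F [ 2.8 -3.2  1.2] T [-0.635 -0.543  0.002] e6 0.016 q6 0.4168 yaw -46.79 w 0.013394513785896798 32.269841730594635
```

Emit:
servo_tool(rows=[1,0,0,0,0,0,-2.5,1,0,0,0,0,0,-2.5,1,0,0,0,0,0,-2.5,1,0,0,0,0,0,-2.5,1,0,0,0,0,0,0,1,0,0,0,0,0,0])

```text
time: 4.92
eef_pos: [0.5491, -0.2047, 0.1705]
orientation: [[0.837, 0.548, 0.002], [0.548, -0.837, -0.002], [0.001, 0.003, -1.0]]
force: [6.3, -5.5, -0.2]
grip_width: 0.0136
gripper_force: 32.1
```

```bash
python3 o.py
```

```text
4.925 [ 0.5491 -0.2047  0.1705] F [ 6.3 -5.5 -0.2] T [-0.993 -1.051  0.059] e6 0.056 q6 0.5914 yaw -56.8 w 0.013610036484434901 32.05777555704117
```

Emit:
servo_tool(rows=[1,0.05,-0.05,0,0,0,-2,1,0,0,0,0,0,-2,1,0,0,0,0,0,-2,1,0,0,0,0,0,0,1,0,0,0,0,0,0])

```text
time: 5.55
eef_pos: [0.5494, -0.205, 0.1705]
orientation: [[0.89, 0.457, 0.002], [0.457, -0.89, -0.001], [0.001, 0.002, -1.0]]
force: [4.0, -4.9, 1.7]
grip_width: 0.0132
gripper_force: 32.4
```

```bash
python3 o.py
```

```text
5.55 [ 0.5494 -0.205   0.1705] F [ 4.  -4.9  1.7] T [-0.857 -0.68   0.032] e6 0.049 q6 0.6964 yaw -62.83 w 0.013218902231538867 32.38898187875748
```

Still free after 16°.

Emit:
servo_tool(rows=[1,0.04,-0.06,0,0,0,-2,1,0,0,0,0,0,-2,1,0,0,0,0,0,-2,1,0,0,0,0,0,-2,1,0,0,0,0,0,0,1,0,0,0,0,0,0])

```text
time: 6.3
eef_pos: [0.5496, -0.2054, 0.1704]
orientation: [[0.945, 0.328, 0.001], [0.328, -0.945, -0.001], [0.001, 0.001, -1.0]]
force: [3.0, -4.5, 4.8]
grip_width: 0.0136
gripper_force: 32.9
```

```bash
python3 o.py
```

```text
6.3 [ 0.5496 -0.2054  0.1704] F [ 3.  -4.5  4.8] T [-0.671 -0.479  0.044] e6 0.044 q6 0.8356 yaw -70.85 w 0.013636650971241617 32.899877429008484
```

Emit:
servo_tool(rows=[1,0.02,-0.04,0,0,0,-2,1,0,0,0,0,0,-2,1,0,0,0,0,0,-2,1,0,0,0,0,0,-2,1,0,0,0,0,0,0,1,0,0,0,0,0,0])

```text
time: 7.05
eef_pos: [0.5497, -0.2057, 0.1704]
orientation: [[0.981, 0.193, 0.001], [0.193, -0.981, -0.001], [0.001, 0.001, -1.0]]
force: [2.0, -3.9, 4.9]
grip_width: 0.0134
gripper_force: 32.9
```

```bash
python3 o.py
```

```text
7.05 [ 0.5497 -0.2057  0.1704] F [ 2.  -3.9  4.9] T [-0.566 -0.294 -0.019] e6 0.041 q6 0.9748 yaw -78.85 w 0.013379124871588271 32.94246196746826
```

Emit:
servo_tool(rows=[1,0,-0.03,0,0,0,-2,1,0,0,0,0,0,-2,1,0,0,0,0,0,-2,1,0,0,0,0,0,-2,1,0,0,0,0,0,0,1,0,0,0,0,0,0])

```text
time: 7.8
eef_pos: [0.5498, -0.206, 0.1704]
orientation: [[0.998, 0.055, 0.001], [0.055, -0.998, -0.001], [0.001, 0.001, -1.0]]
force: [2.3, -4.3, 5.8]
grip_width: 0.0136
gripper_force: 32.9
```

```bash
python3 o.py
```

```text
7.8 [ 0.5498 -0.206   0.1704] F [ 2.3 -4.3  5.8] T [-0.638 -0.412  0.021] e6 0.042 q6 1.1139 yaw -86.85 w 0.013590113918112002 32.903956174850464
```

Free at 40°. I continue in the same steps.

Emit:
servo_tool(rows=[1,0,-0.03,0,0,0,-2,1,0,0,0,0,0,-2,1,0,0,0,0,0,-2,1,0,0,0,0,0,-2,1,0,0,0,0,0,0,1,0,0,0,0,0,0])

```text
time: 8.55
eef_pos: [0.5498, -0.2064, 0.1704]
orientation: [[0.996, -0.084, 0.001], [-0.084, -0.996, -0.001], [0.001, 0.001, -1.0]]
force: [2.3, -3.9, 5.6]
grip_width: 0.0134
gripper_force: 32.9
```

```bash
python3 o.py
```

```text
8.55 [ 0.5498 -0.2064  0.1704] F [ 2.3 -3.9  5.6] T [-0.709 -0.433  0.126] e6 0.125 q6 1.253 yaw -94.84 w 0.013402280061857081 32.92937994003296
```

Resistance has begun: the torque rose by 0.083 N m, a strain of about 0.10. I go 6° further, to about 0.21.

Emit:
servo_tool(rows=[1,0,0,0,0,0,-2,1,0,0,0,0,0,-2,1,0,0,0,0,0,-2,1,0,0,0,0,0,0,1,0,0,0,0,0,0,1,0,0,0,0,0,0])

```text
time: 9.3
eef_pos: [0.5498, -0.2066, 0.1704]
orientation: [[0.982, -0.188, 0.001], [-0.188, -0.982, -0.001], [0.001, 0.001, -1.0]]
force: [2.7, -5.8, 4.7]
grip_width: 0.0134
gripper_force: 32.9
```

```bash
python3 o.py
```

```text
9.3 [ 0.5498 -0.2066  0.1704] F [ 2.7 -5.8  4.7] T [-0.991 -0.485  0.167] e6 0.196 q6 1.3576 yaw -100.85 w 0.013436618411177706 32.947787046432495
```

Torque above the free level is about 0.154 N m, a strain of about 0.19, which is clear resistance. I stop and turn back 54°.

Emit:
servo_tool(rows=[1,0,0,0,0,0,3,1,0,0.02,0,0,0,5,1,0,0.02,0,0,0,5,1,0,0.02,0,0,0,5,1,0,0.02,0,0,0,5,1,-0.01,0.02,0,0,0,5,1,-0.02,0.02,0,0,0,5,1,-0.02,0.02,0,0,0,5,1,-0.02,0.02,0,0,0,5,1,-0.02,0.02,0,0,0,5,1,-0.02,0.03,0,0,0,4,1,0,0,0,0,0,2])

```text
time: 10.8
eef_pos: [0.5489, -0.2044, 0.1704]
orientation: [[0.728, 0.685, 0.002], [0.685, -0.728, -0.001], [0.0, 0.002, -1.0]]
force: [4.5, -4.7, 4.1]
grip_width: 0.0136
gripper_force: 32.9
```

Emit:
servo_tool(rows=[1,0,0,0,0,0,0,1,0,0,0,0,0,0])

```text
time: 11.05
eef_pos: [0.5489, -0.2044, 0.1704]
orientation: [[0.73, 0.684, 0.001], [0.684, -0.73, -0.001], [0.0, 0.002, -1.0]]
force: [5.6, -5.5, 3.9]
grip_width: 0.0133
gripper_force: 32.9
```

```bash
python3 o.py
```

```text
11.05 [ 0.5489 -0.2044  0.1704] F [ 5.6 -5.5  3.9] T [-0.937 -0.87  -0.01 ] e6 -0.013 q6 0.4178 yaw -46.84 w 0.01326045934226001 32.89356350898743
```

Back at the starting yaw with no strain torque. I open at about the original width, then lift straight up.

Emit:
servo_tool(rows=[5,0,0,0,0,0,0,5,0,0,0,0,0,0,5,0,0,0,0,0,0,5,0,0,0,0,0,0,5,0,0,1,0,0,0,5,0,0,2,0,0,0,5,0,0,3,0,0,0,5,0,0,3,0,0,0,5,0,0,3,0,0,0,5,0,0,1,0,0,0,5,0,0,0,0,0,0,5,0,0,0,0,0,0])

```text
time: 12.55
eef_pos: [0.5482, -0.2039, 0.2987]
orientation: [[0.729, 0.685, -0.001], [0.685, -0.729, 0.001], [-0.001, -0.001, -1.0]]
force: [-0.5, 0.2, 0.1]
grip_width: 0.0501
gripper_force: 0.0
```

```bash
python3 o.py; python3 - <<'E'
from h import *
for n in ('w2','w4'):
    s=snap('wrist','w4') if n=='w4' else dict(np.load('pics/w2.npz'))
    P=cloud(s)
    m=(s['depth']>0)&(P[...,2]>.178)&(P[...,2]<.195)&(np.hypot(P[...,0]-.549,P[...,1]+.2045)<.06)
    print(n,cv2.minAreaRect(P[m][:,:2].astype(np.float32)*1000))
E
```

```text
12.55 [ 0.5482 -0.2039  0.2987] F [-0.5  0.2  0.1] T [-0.     0.044  0.027] e6 0.0 q6 0.4169 yaw -46.78 w 0.0500956815248014 0.0
w2 ((547.8882446289062, -205.6248016357422), (58.99825668334961, 13.94379711151123), 43.45889663696289)
w4 ((547.899169921875, -205.8179168701172), (59.08152389526367, 13.856399536132812), 42.78117752075195)
```

View pics/w4.png

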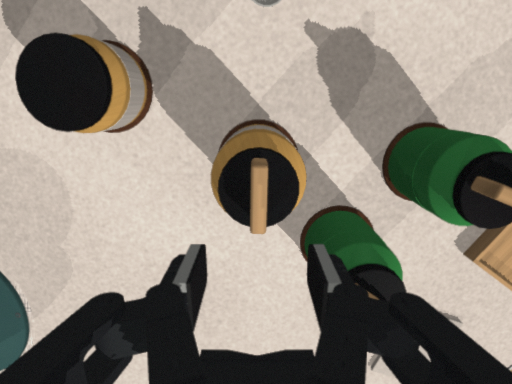

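The bar at (259,195) is back within 1° of its start, and the gripper is clear above it. I hand the job in.

```bash
python3 -c "
from rig import manip
print(manip.finish_job())"
```

```text
the job is handed in; nothing more can be done
None
```

The cap turned freely for about 41° clockwise, then clearly resisted; I stopped at about 0.15 N m (strain about 0.19 rad, estimated from the wrist joint torque), turned it back to within 1° of its start, let go and handed the job in (no verdict was returned).

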